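# Seat a contact insert in a breakout box and hold the microscope over it

### The arm

A 6-joint arm with a two-finger parallel gripper is mounted at the origin on the work surface. World frame = base frame: x ahead of the robot, y to its left, z up, the work surface at z = 0. Lengths are in m, angles in degrees, forces in N, time in s.
With the tool pointing down it reaches from about 0.425 to 1.125 m from the base axis. Payload 14.9 kg.
Tool frame: the origin (TCP) lies midway between the tips of the shut fingers; the grasp point (between the pads) lies 19 mm behind it; z points along the fingers, y is the line along which they close (so a half turn about z gives the same grasp; the last joint's range is limited). The gripper opens to 91 mm and grips with 3 to 60 N. Pads are 32 mm wide; open, the fingers measure 118 mm over their backs; the gripper's body (76 mm by 178 mm) begins 60 mm behind the grasp point.
Start: joints at [63.237, 21.709, 99.362, -0, 58.929, -1.908], TCP at [0.294, 0.635, 0.214] pointing down, gripper open.
Joint ranges: [-158.91, 158.91], [-42.39, 125.64], [0.06, 152.35], [-60.88, 240.88], [17.5, 164.5], [-176.32, 176.32]. Speed limits (degrees/s): [108.29, 108.29, 136.94, 180, 180, 180].

### API

Orientations are given as a 3x3 rotation matrix whose columns are the frame's x, y, z axes.
In Python, from bench import sense, capture, camera_params, sign_off gives the robot as it stands.
- The arm moves only by the tool apply_moves, never from a script. Its argument "commands" is text: rows parted by semicolons, each of 6 numbers parted by spaces: the shift along the tool's x, y, z in m, then the turn, a rotation vector about the tool's x, y, z in degrees. A call has 1 to 5 rows; each row is the pose to reach, as a shift and turn from the pose commanded when the call began, along the tool's axes at that moment; what a row does not reach only later rows make up. A row lasts 1/10 s, in which the tool goes at most 50 mm and 8.59 degrees, less where a joint would pass 70% of its speed; a pose out of reach is approached as far as the arm can. A call with a gripper value outside its range is refused whole. "hand" is the finger opening in m, from 0 to 0.0912, set as the call begins (left out, the last holds). The fingers move at their own pace and stop on an object; "grip_force" is the grip in N (left out, the last holds). Time passes only in rows, so rows that repeat a pose let the fingers close. It gives the time, the measured TCP pose, the force, the opening and the grip force at its end, in the units of the state.
- sense(): the state, without advancing time (a new reading comes with each control period).
- capture(name): name is "scene" or "top"; returns the picture (384x512x3 uint8, blue, green, red); there is no depth.
- camera_params(name): a dict with "fx", "fy", "cx", "cy" (pixels), "R" (3x3) and "t" (3): a world point X has camera coordinates R X + t. Camera axes: x right, y down, z forward; pixel columns grow to the right and rows downward; lengths in m; the calibration is good to about 2 mm. A picture is of the moment at which its call begins. camera_params takes no time and is no camera call.
- sign_off(): hands the job in; it is judged then, once.
The state is a dict: "t": time; "joint_pos": joint angles; "joint_vel": joint speeds; "joint_torque": joint torques, N m; "ee_pos": TCP position; "eef_rot": TCP orientation; "force": force on the tool from outside, world axes, zero at the start; "ft_torque": the same for the moment, N m; "finger_gap": finger opening in m; "gripper_force": force on a finger pad.
Only numpy, scipy, OpenCV 4.12 (cv2) and the standard library are available. Lean on these libraries where they do the work, as an engineer would, in place of code of your own. Each camera call takes 0.05 s, during which the arm holds its last target. There are 200 camera calls.

### The job

Fit the larger loose contact insert, contacts up, into the empty bay of the breakout box and press it down until its face is flush with the panel. Then pick up the cordless hand microscope, carry it over the clutter and between the box's guard bars, and finish still holding it, upright and still, centred about a centimetre above the insert you fitted, its long side along the insert's long side. The microscope must not touch the insert or the box, and everything else stays where it stands.

Things in the scene. Friction and masses are not known exactly. Their poses are not given: they have to be found in the camera images.
- bay (a point): centre of the empty bay's mouth, level with the breakout box's panel (55 mm above the bench); axes are the box's, z up. The bay is a straight pocket 42 (x) x 28 (y) mm with a small lead-in chamfer; with its carrier plate pushed down it is 22 mm deep. The panel around it is flat for 50 mm along x and 55 mm along y.
- carrier (a joint): height of the carrier plate in the empty bay: 0 raised (its top 13 mm below the panel), 0.009 m fully down on a hard stop. Friction clips hold it wherever it is: an insert put in rests on it 9 mm proud of the panel; pushing down on the insert's face with 8 N or a little more slides both down, 9 mm, until the face is flush; they stay there. Extra push against the stop does no harm.
- insert_center (a point): centre (half-way up) of the larger loose contact insert: a grey plastic block 40 (x) x 26 (y) x 22 mm high, lying on the bench with its face of ten brass contacts up (z); 35 g or so. Either way round fits the bay, its x along the bay's x. Fully home its centre is 11 mm below bay.
- insert: the same larger insert; origin at the centre of its underside, same axes
- scope_center (a point): centre (half-way up) of the cordless hand microscope: a black block 44 (x) x 30 (y) mm, 120 mm tall, standing upright on its clear nose; axes as for the nose. The plain body from 30 to 103 mm above the nose's rim can be gripped across its 30 mm (y); about 160 g
- scope_nose (a point): centre of the microscope's lower rim: the clear nose, 48 (x, the long side) x 34 (y) mm, is the lowest 26 mm; z points up along the microscope
- scope: the same microscope; origin at the centre of its lower rim, same axes
- box: the breakout box: a dark steel box lying face up that does not move, 130 (x) x 200 (y) x 55 mm high; origin at the centre of its underside. The empty bay lies at y = -34 mm, a like bay at y = +34 mm is already filled, flush. Two round guard bars, 8 mm thick, run along y over the panel at x = -55 and +55 mm, tops 34 mm above the panel.
- driver_rack: wooden block 130 (x) x 45 (y) x 45 mm, fixed, with five small screwdrivers standing in it up to 113 mm high; origin at the centre of its underside
- small_insert: smaller loose insert, 28 x 18 x 22 mm, not wanted here, stays; origin at its underside
- cleaner: white bottle, 44 mm across, 130 mm tall, stays; origin at its underside
- jar: glass jar with metal lid, 56 mm across, 70 mm tall, stays; origin at its underside
- tape: roll of clear tape lying flat, 96 mm across, 48 mm tall, stays; origin at its underside
- screwdriver: black-handled screwdriver, 200 mm long, lying on the bench, stays
- pen_cup: dark pen cup with pens, 72 mm across, 98 mm tall (pens to about 140 mm), stays; origin at its underside
Things that resemble listed ones, but are neither listed nor needed, are in the scene too. Leave any yellow look-alike of the scope alone. What is shaped like the insert but black is not meant.

How it is judged (in metres and radians):
On the way:
1. the larger insert is pressed flush into the empty bay (z of insert_center in the frame of bay between -0.0135 and -0.0095 m and horizontal distance between insert_center and bay below 0.003 m and angle between insert_center's own z axis and vertical below 0.06 rad and angle between the x axis of insert_center and the x axis of bay, either way round below 0.12 rad), for 0.3 s.
At the end, for the whole second after the job is handed in: The larger insert is in the bay, flush within 1.5 mm; the microscope is held by the gripper alone, still, upright within 0.1 rad, nose 3 to 18 mm above the panel, centred on the bay within 6 mm, long side along the insert's within 0.14 rad, touching neither insert nor box (all of step 1 and z of scope_nose in the frame of bay between 0.003 and 0.018 m and horizontal distance between scope_nose and bay below 0.006 m and angle between scope_nose's own z axis and vertical below 0.1 rad and angle between the x axis of scope_nose and the x axis of bay, either way round below 0.14 rad and contact force between scope and the fingers above 2 N and contact force between scope and box below 0.05 N and contact force between scope and insert below 0.05 N and linear speed of scope below 0.02 m/s and angular speed of scope below 0.15 rad/s); the arm keeps its last pose, push and grip.
It fails at once if the microscope touched the insert or the box (contact force between scope and insert above 0.5 N or contact force between scope and box above 0.5 N).
It fails at once if something else on the bench was moved or knocked over (distance of any of small_insert, cleaner, jar, tape, screwdriver, pen_cup from where it was at the start of the episode above 0.03 m or angle between any of cleaner, jar, tape, pen_cup's own z axis and vertical above 0.5 rad).
It fails at once if the microscope or the insert knocked the driver rack (contact force between any of scope, insert and driver_rack above 3 N).
It also fails if it takes over 62 s, if anything falls off the work surface, if the arm or the gripper's body presses on something with over 40 N, if the wrist force passes 120 N, or if a joint passes its speed limit or range.

## Working session

There is one attempt and no reset: what is moved stays moved. The work goes in short steps, Python scripts to look and compute and a tool call to move; the robot and the scene stay as the last step left them, time stands still between calls to the robot, and variables do not carry over. Pictures are saved under pics/ and viewed, at most 10 in all, crops included, and the job is handed in when it is done.

Besides the shell and the picture viewer there is one more tool, called as name(argument=value, ...) on one line, values as JSON. apply_moves: Moves the arm, as the interface text tells. Its arguments: {"type":"object","properties":{"commands":{"type":"string"},"hand":{"type":"number"},"grip_force":{"type":"number"}},"required":["commands"]}

```bash
mkdir -p pics; ls
python3 - <<'E'
from bench import *
import cv2
for n in("scene","top"):
    im=capture(n);cv2.imwrite(f"pics/{n}0.png",im);p=camera_params(n);print(n,p)
print(sense())
E
```

```text
pics
scene {'fx': 451.31909921032934, 'fy': 451.31909921032934, 'cx': 252.53538233743416, 'cy': 187.6652439032712, 'R': array([[-0.42940244,  0.90311259, -0.00109139],
       [ 0.561755  ,  0.26615072, -0.78332312],
       [-0.7071385 , -0.33697396, -0.62161378]]), 't': array([ 0.33947514, -0.20992219,  1.53476444])}
top {'fx': 437.7218483175435, 'fy': 437.7218483175435, 'cx': 256.47968317430445, 'cy': 190.69900783484297, 'R': array([[ 0.01494976, -0.99970625, -0.01907641],
       [-0.98909648, -0.01199024, -0.14678004],
       [ 0.1465082 ,  0.02106274, -0.98898519]]), 't': array([-0.11019958,  0.5775065 ,  1.14156935])}
{'t': 0.1, 'joint_pos': array([ 6.32382553e+01,  2.17369503e+01,  9.93914445e+01, -1.13936132e-03,
        5.89296596e+01, -1.90787279e+00]), 'joint_vel': array([ 0.01697618, -0.09240149, -0.0947843 , -0.08531722, -0.09255363,
       -0.06710925]), 'joint_torque': array([-1.05967982e-03, -7.65030241e+01, -4.35293627e+01,  6.51884638e-02,
        3.97388579e-02, -3.60990657e-05]), 'ee_pos': array([0.29406239, 0.63484691, 0.21334335]), 'eef_rot': array([[-9.07387004e-01,  4.20295885e-01, -4.41035765e-04],
       [ 4.20296116e-01,  9.07386545e-01, -9.12379648e-04],
       [ 1.67205076e-05, -1.01324705e-03, -9.99999487e-01]]), 'force': array([-0.04805985,  0.00505775, -0.11550502]), 'ft_torque': array([ 0.00241307, -0.02282235, -0.00867845]), 'gripper_force': 0.0, 'finger_gap': 0.09132443277250782}
```

View pics/scene0.png

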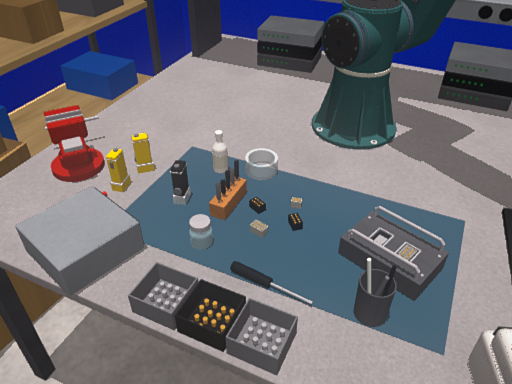

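View pics/top0.png

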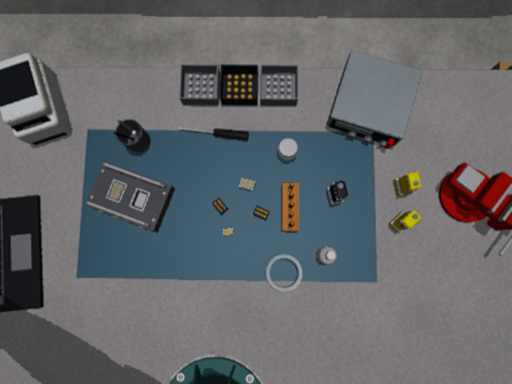

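The scene shows the box at right (scene ~(393,250), top ~(130,196)), the grey larger insert at top (247,184), the black scope at top (337,192), and the rack at (290,207). I'll zoom in for detail.

Run:
```python
import cv2,numpy as np
s=cv2.imread("pics/scene0.png");t=cv2.imread("pics/top0.png")
def c(im,x,y,w,h,W,H): return cv2.resize(im[y:y+h,x:x+w],(W,H),interpolation=cv2.INTER_CUBIC)
a=np.hstack([c(t,80,155,100,75,400,300),c(t,205,170,150,75,400,300)[:, :400]])
b=np.hstack([c(s,335,200,114,85,400,300),c(s,160,150,160,100,400,300)])
cv2.imwrite("pics/z0.png",np.vstack([a,b]))
```

```text
(no output)
```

View pics/z0.png

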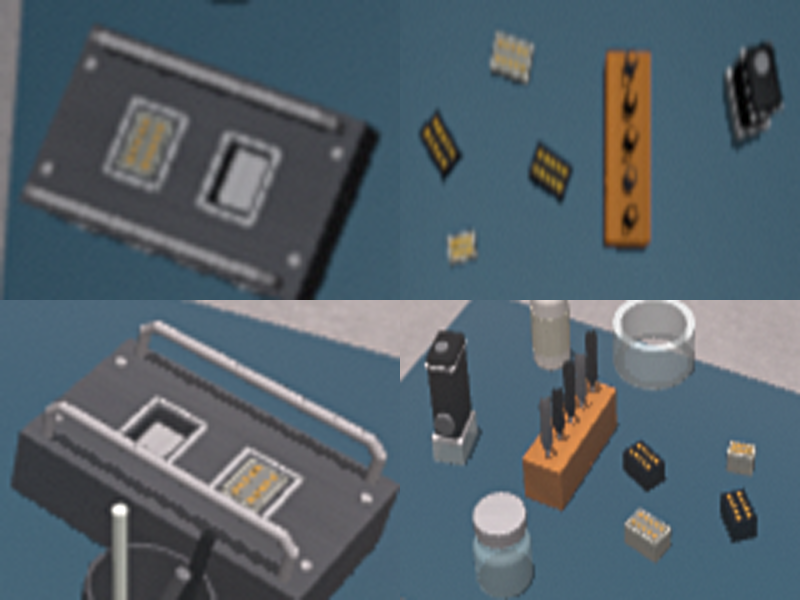

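```bash
cat > h.py <<'E'
import numpy as np,cv2
from bench import *
P={n:camera_params(n) for n in("scene","top")}
def ray(n,uv):
    p=P[n];d=np.array([(uv[0]-p["cx"])/p["fx"],(uv[1]-p["cy"])/p["fy"],1.])
    return -p["R"].T@p["t"],p["R"].T@d
def onz(n,uv,z):
    c,d=ray(n,uv);return c+d*(z-c[2])/d[2]
def tri(us,ut):
    (a,d),(b,e)=ray("scene",us),ray("top",ut)
    A=np.stack([d,-e],1);s=np.linalg.lstsq(A,b-a,rcond=None)[0]
    p,q=a+s[0]*d,b+s[1]*e;return (p+q)/2,np.linalg.norm(p-q)
def proj(n,X):
    p=P[n];c=p["R"]@np.array(X)+p["t"];return np.array([p["cx"]+p["fx"]*c[0]/c[2],p["cy"]+p["fy"]*c[1]/c[2]])
def blobs(im,mask,roi,amin=3):
    x,y,w,h=roi;m=np.zeros(mask.shape,np.uint8);m[y:y+h,x:x+w]=mask[y:y+h,x:x+w]
    k,l,st,ce=cv2.connectedComponentsWithStats(m,connectivity=8)
    return [(st[i,4],ce[i].round(2),cv2.minAreaRect(np.argwhere(l==i)[:,::-1].astype(np.float32))) for i in range(1,k) if st[i,4]>=amin]
E
python3 - <<'E'
from h import *
np.set_printoptions(precision=4,suppress=True)
s=cv2.imread("pics/scene0.png");t=cv2.imread("pics/top0.png")
for n,im,rois in(("top",t,{"ins":(236,174,24,22),"box":(80,155,100,80),"scope":(320,172,35,40)}),("scene",s,{"ins":(245,215,28,22),"box":(335,205,114,90),"scope":(165,150,30,60)})):
    i=im.astype(int);B,G,R=i[...,0],i[...,1],i[...,2]
    br=((R-B>35)).astype(np.uint8); gr=((R>120)).astype(np.uint8); wh=((R>B-30)&(R>80)).astype(np.uint8)
    bk=((i.max(2)<50)).astype(np.uint8)
    ys,xs=np.nonzero(br[rois["ins"][1]:rois["ins"][1]+rois["ins"][3],rois["ins"][0]:rois["ins"][0]+rois["ins"][2]]);print(n,"ins brass",len(xs),xs.mean()+rois["ins"][0],ys.mean()+rois["ins"][1])
    print("ins",blobs(im,wh,rois["ins"],8))
    x,y,w,h=rois["box"];ys,xs=np.nonzero(br[y:y+h,x:x+w]);print("box brass",len(xs),xs.mean()+x,ys.mean()+y)
    for b in blobs(im,gr,rois["box"],2):print("  box",b)
    for b in blobs(im,wh,rois["scope"],2):print("  sc w",b)
    for b in blobs(im,bk,rois["scope"],5):print("  sc b",b)
C={n:-P[n]["R"].T@P[n]["t"] for n in P};print(C)
E
```

```text
top ins brass 40 246.55 183.425
ins [(np.int32(163), array([246.51, 183.63]), ((246.47059631347656, 183.61764526367188), (15.764815330505371, 10.186494827270508), 14.03624439239502))]
box brass 40 116.025 191.025
  box (np.int32(149), array([ 81.11, 175.42]), ((81.5, 180.5), (51.0, 3.0), 90.0))
  box (np.int32(119), array([131.6 , 173.57]), ((131.9561767578125, 173.6204376220703), (57.925445556640625, 2.221329689025879), 19.98310661315918))
  box (np.int32(3), array([102.33, 170.33]), ((102.25001525878906, 170.25001525878906), (0.7071067094802856, 1.4142134189605713), 45.0))
  box (np.int32(12), array([111.83, 183.5 ]), ((111.78089904785156, 183.55056762695312), (1.6959967613220215, 9.433980941772461), 32.0053825378418))
  box (np.int32(3), array([118., 181.]), ((118.0, 181.0), (2.0, 0.0), 180.0))
  box (np.int32(93), array([115.82, 190.25]), ((116.0, 190.5), (8.541985511779785, 13.92715072631836), 21.801406860351562))
  box (np.int32(11), array([124., 184.]), ((124.0365982055664, 183.67074584960938), (6.4031243324279785, 2.654954195022583), 51.34019470214844))
  box (np.int32(8), ar
[... 4046 characters left out ...]

  sc w (np.int32(27), array([175.85, 172.26]), ((175.91033935546875, 172.0758819580078), (12.124641418457031, 3.155728578567505), 4.763641834259033))
  sc w (np.int32(175), array([181.74, 197.35]), ((181.0, 195.5), (17.0, 18.0), 90.0))
  sc w (np.int32(14), array([177.79, 188.93]), ((177.77586364746094, 188.8103485107422), (5.756555557250977, 2.414039373397827), 21.801410675048828))
  sc b (np.int32(223), array([180.6, 181.5]), ((179.8599853515625, 182.01998901367188), (26.304372787475586, 14.142135620117188), 81.8698959350586))
  sc b (np.int32(5), array([174., 170.]), ((174.0, 170.0), (4.0, 0.0), 180.0))
{'scene': array([1.349 , 0.2665, 0.79  ]), 'top': array([ 0.4056, -0.1273,  1.2117])}
```

Run:
```python
from h import *
np.set_printoptions(precision=4,suppress=True)
s=cv2.imread("pics/scene0.png");t=cv2.imread("pics/top0.png")
def wc(im,u,r=3):
    x,y=np.round(u).astype(int);g=im[y-r:y+r+1,x-r:x+r+1].astype(float).mean(2);g=np.clip(g-np.median(g)-10,0,None)
    Y,X=np.mgrid[y-r:y+r+1,x-r:x+r+1];return np.array([(X*g).sum(),(Y*g).sum()])/g.sum()
sc=[]
for a,b in(((421.8,274.5),(102.3,170.3)),((439,255.5),(91.5,196.5)),((351.3,232.7),(163.7,192.7)),((369,217),(153,219.5))):
    u,v=wc(s,a,2),wc(t,b,2);X,e=tri(u,v);sc.append(X);print("screw",u,v,X,e, onz("top",v,.055)[:2],onz("scene",u,.055)[:2])
sc=np.array(sc);print("mean",sc.mean(0), np.linalg.norm(sc[0]-sc[2]),np.linalg.norm(sc[0]-sc[1]))
def deg(v):return np.degrees(np.arctan2(v[1],v[0]))
print("yaw of box y:",deg(sc[0]-sc[2]),deg(sc[1]-sc[3]))
print("filled",tri((406.98,251.78),(116.02,191.02)),onz("top",(116.02,191.02),.055),onz("scene",(406.98,251.78),.055))
print("ins",tri((258.61,224.49),(246.55,183.43)),onz("top",(246.55,183.43),.022),onz("scene",(258.61,224.49),.022))
q=cv2.boxPoints(((246.47,183.62),(15.76,10.19),14.04));w=np.array([onz("top",p,.022) for p in q]);print("ins rect",w, [deg(w[(i+1)%4]-w[i]) for i in range(4)])
print("scope disc",tri((175.5,164.5),(340.09,185.09)),onz("top",(340.09,185.09),.12))
for x,y,n in((290,207,"rack"),(327,255,"cln"),(288,150,"jar"),(284,272,"tape"),(130,133,"cup")):print(n,onz("top",(x,y),.05))
def c(im,x,y,w,h,W,H): return cv2.resize(im[y:y+h,x:x+w],(W,H),interpolation=cv2.INTER_NEAREST)
cv2.imwrite("pics/z1.png",np.hstack([c(t,320,175,32,36,400,450),c(s,160,152,32,60,320,600)[:450*0+600][:600] [75:525]*0+0 if 0 else cv2.resize(s[152:212,160:200],(300,450),interpolation=cv2.INTER_NEAREST)]))
```

```text
screw [421.7566 274.6302] [102.2238 170.3961] [0.6273 0.3163 0.0556] 0.0008962299778013274 [0.6275 0.3161] [0.6264 0.3168]
screw [438.9289 255.5455] [ 91.2631 196.6034] [0.5553 0.3413 0.0556] 0.0012455607873461466 [0.5555 0.3409] [0.5543 0.342 ]
screw [351.5844 232.3374] [163.7831 192.8122] [0.5676 0.1471 0.0564] 0.0032546729098804936 [0.5682 0.1458] [0.5653 0.1483]
screw [369.0263 216.8519] [153.0378 219.5462] [0.4959 0.1714 0.0557] 0.0009348838051063755 [0.4961 0.1712] [0.4948 0.1718]
mean [0.5615 0.244  0.0558] 0.17949450882138515 0.0761604790084802
yaw of box y: 70.56528131434553 70.72395568333341
filled (array([0.5716, 0.276 , 0.0535]), np.float64(0.0009380509254645055)) [0.5715 0.275  0.055 ] [0.5729 0.2764 0.055 ]
ins (array([ 0.6016, -0.0737,  0.0217]), np.float64(0.001123502720952884)) [ 0.6018 -0.0743  0.022 ] [ 0.6017 -0.0731  0.022 ]
ins rect [[ 0.5925 -0.0497  0.022 ]
 [ 0.6202 -0.056   0.022 ]
 [ 0.61   -0.0984  0.022 ]
 [ 0.5823 -0.092   0.022 ]] [np.float64(-12.698767525554821), np.float64(-103.5498179910128), np.float64(167.015400231772), np.float64(76.52396488410366)]
scope disc (array([ 0.5846, -0.315 ,  0.1196]), np.float64(0.0013797344339512158)) [ 0.5842 -0.3143  0.12  ]
rack [ 0.5349 -0.1925  0.05  ]
cln [ 0.4098 -0.2898  0.05  ]
jar [ 0.6905 -0.1865  0.05  ]
tape [ 0.3642 -0.1775  0.05  ]
cup [0.734 0.248 0.05 ]
```

View pics/z1.png

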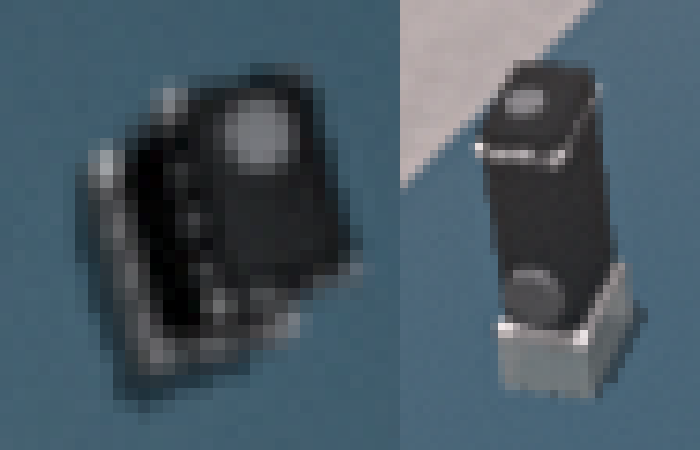

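Zoomed scope: top cap corners left panel ~(190,85),(310,72),(350,265),(225,290), nose left edge (100,155)-(140,365). In the scene panel, top centre is ~(539,107).

```bash
cat >> h.py <<'E'
def to(x,y,z,yaw):
    """shift/turn in tool axes to a tool-down pose whose tool y lies at world yaw (mod 180)"""
    s=sense();R=s["eef_rot"];a=np.radians(yaw);c=np.cos(a);q=np.sin(a)
    best=None
    for k in(1,-1):
        Rt=np.array([[-k*q,k*c,0],[k*c,k*q,0],[0,0,-1.]])
        r=np.degrees(cv2.Rodrigues(R.T@Rt)[0].ravel())
        if best is None or np.linalg.norm(r)<np.linalg.norm(best):best=r
    print("shift",(R.T@(np.array([x,y,z])-s["ee_pos"])).round(4),"turn",best.round(2),"| t",s["t"],"pos",s["ee_pos"].round(4),"yaw",np.degrees(np.arctan2(R[1,1],R[0,1])).round(2),"F",s["force"].round(2),"gap",round(s["finger_gap"],4),"j",np.round(s["joint_pos"],1))
E
python3 - <<'E'
from h import *
print(tri((178,165.8),(341.0,188.7)),onz("top",(341,188.7),.12))
a,b=[onz("top",p,.026) for p in((327.5,186.9),(330.7,203.7))];print(a,b,np.degrees(np.arctan2(*(a-b)[1::-1])));m=(a+b)/2;d=(a-b)/np.linalg.norm(a-b);print(m+.017*np.array([d[1],-d[0],0]))
a,b=[onz("top",p,.12) for p in((344.3,180.5),(347.9,195.7))];print(np.degrees(np.arctan2(*(a-b)[1::-1])))
to(.6017,-.0737,.15,-13.3)
E
```

```text
(array([ 0.57583816, -0.31689686,  0.10971938]), np.float64(0.003021504010345374)) [ 0.5749825  -0.31647616  0.12      ]
[ 0.59410373 -0.29605892  0.026     ] [ 0.54797729 -0.30432383  0.026     ] 10.158416826004805
[ 0.5740388  -0.31692488  0.026     ]
12.338682661548903
shift [-0.5769 -0.5136  0.0639] turn [-5.000e-02  4.000e-02  7.845e+01] | t 0.1 pos [0.2941 0.6348 0.2133] yaw 65.15 F [-0.05  0.01 -0.12] gap 0.0913 j [63.2 21.7 99.4 -0.  58.9 -1.9]
```

apply_moves(commands="-0.036 -0.032 0 0 0 0;-0.072 -0.064 0 0 0 0;-0.108 -0.096 0 0 0 0;-0.144 -0.128 0 0 0 0", hand=0.055, grip_force=20)

```text
t: 0.5
ee_pos: [0.3713, 0.4567, 0.2136]
eef_rot: [[-0.908, 0.42, -0.0], [0.42, 0.908, -0.0], [0.0, -0.0, -1.0]]
force: [0.3, 0.0, -0.0]
finger_gap: 0.062
gripper_force: 0.0
```

apply_moves(commands="-0.036 -0.032 0 0 0 0;-0.072 -0.064 0 0 0 0;-0.108 -0.096 0 0 0 0;-0.144 -0.128 0 0 0 0")

```text
t: 0.9
ee_pos: [0.4482, 0.28, 0.2139]
eef_rot: [[-0.907, 0.42, -0.0], [0.42, 0.907, -0.0], [0.0, -0.0, -1.0]]
force: [0.9, 0.0, -1.0]
finger_gap: 0.0551
gripper_force: 0.0
```

apply_moves(commands="-0.036 -0.032 0 0 0 0;-0.072 -0.064 0 0 0 0;-0.108 -0.096 0 0 0 0;-0.144 -0.128 0 0 0 0")

```text
t: 1.3
ee_pos: [0.5251, 0.1032, 0.2139]
eef_rot: [[-0.907, 0.42, 0.0], [0.42, 0.907, 0.0], [-0.0, 0.0, -1.0]]
force: [0.3, 1.7, -0.2]
finger_gap: 0.0551
gripper_force: 0.0
```

apply_moves(commands="-0.036 -0.032 0 0 0 8;-0.072 -0.064 0 0 0 16;-0.108 -0.096 0 0 0 24;-0.144 -0.128 0 0 0 32;-0.144 -0.128 0 0 0 40")

```text
t: 1.8
ee_pos: [0.6033, -0.0759, 0.2139]
eef_rot: [[-0.416, 0.909, 0.001], [0.909, 0.416, -0.001], [-0.001, 0.0, -1.0]]
force: [-1.1, 0.5, -0.4]
finger_gap: 0.0549
gripper_force: 0.0
```

```bash
python3 -c "
from h import *
to(.6017,-.0737,.15,-13.3)"
```

```text
shift [ 0.0027 -0.0006  0.0639] turn [ 0.04  0.04 37.91] | t 1.8 pos [ 0.6033 -0.0759  0.2139] yaw 24.61 F [-1.05  0.46 -0.39] gap 0.0549 j [ -9.3  13.5 110.3  -0.   56.1 -33.9]
```

apply_moves(commands="0.003 -0.001 0.03 0 0 7.6;0.003 -0.001 0.06 0 0 15.2;0.003 -0.001 0.09 0 0 22.8;0.003 -0.001 0.12 0 0 30.4;0.003 -0.001 0.15 0 0 37.9")

```text
t: 2.3
ee_pos: [0.5993, -0.0692, 0.0626]
eef_rot: [[0.226, 0.974, -0.0], [0.974, -0.226, 0.0], [-0.0, -0.0, -1.0]]
force: [1.2, -0.7, 0.4]
finger_gap: 0.055
gripper_force: 0.0
```

Run:
```python
from h import *
to(.6017,-.0737,.015,-13.3)
s=capture("scene");t=capture("top")
a=cv2.resize(t[150:225,200:300],(400,300),interpolation=2);b=cv2.resize(s[180:255,205:305],(400,300),interpolation=2)
cv2.imwrite("pics/a.png",np.hstack([a,b]))
```

```text
shift [-0.0038  0.0034  0.0476] turn [-0.01  0.    0.23] | t 2.3 pos [ 0.5993 -0.0692  0.0626] yaw -13.07 F [ 1.18 -0.73  0.43] gap 0.055 j [ -8.8  25.6 113.4  -0.   41.    4.3]
```

View pics/a.png

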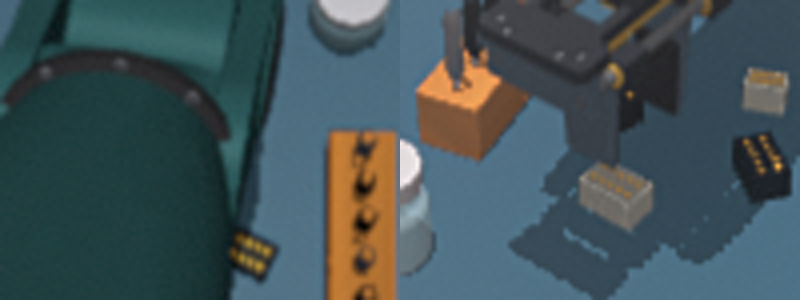

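apply_moves(commands="-0.004 0.003 0 0 0 0.2;-0.004 0.003 0 0 0 0.2;-0.004 0.003 0 0 0 0.2")

```text
t: 2.7
ee_pos: [0.6026, -0.0741, 0.0656]
eef_rot: [[0.223, 0.975, 0.002], [0.975, -0.223, -0.0], [0.0, 0.002, -1.0]]
force: [-0.2, 0.4, 1.0]
finger_gap: 0.0549
gripper_force: 0.0
```

```bash
python3 -c "
from h import *
to(.6017,-.0737,.015,-13.3)"
```

```text
shift [ 0.0002 -0.0011  0.0506] turn [ 0.13 -0.01  0.44] | t 2.7 pos [ 0.6026 -0.0741  0.0656] yaw -12.86 F [-0.23  0.39  0.96] gap 0.0549 j [ -9.2  25.6 113.   -0.   41.2   3.7]
```

Descend, settle, close.

apply_moves(commands="0 -0.001 0.02 0 0 0.4;0 -0.001 0.04 0 0 0.4;0 -0.001 0.05 0 0 0.4;0 -0.001 0.05 0 0 0.4;0 -0.001 0.05 0 0 0.4")

```text
t: 3.2
ee_pos: [0.6011, -0.0736, 0.0147]
eef_rot: [[0.231, 0.973, 0.001], [0.973, -0.231, -0.0], [0.0, 0.001, -1.0]]
force: [-0.3, -0.2, 0.4]
finger_gap: 0.0549
gripper_force: 0.0
```

apply_moves(commands="0 0 0 0 0 0;0 0 0 0 0 0;0 0 0 0 0 0;0 0 0 0 0 0;0 0 0 0 0 0", hand=0.015)

```text
t: 3.7
ee_pos: [0.6008, -0.0736, 0.0142]
eef_rot: [[0.231, 0.973, 0.0], [0.973, -0.231, -0.0], [0.0, 0.0, -1.0]]
force: [-0.1, -0.2, 4.5]
finger_gap: 0.0256
gripper_force: 20.0
```

apply_moves(commands="0 0 0 0 0 0;0 0 0 0 0 0;0 0 0 0 0 0;0 0 0 0 0 0;0 0 0 0 0 0")

```text
t: 4.2
ee_pos: [0.6008, -0.0736, 0.0142]
eef_rot: [[0.231, 0.973, 0.0], [0.973, -0.231, -0.0], [0.0, 0.0, -1.0]]
force: [-2.2, -0.0, 6.3]
finger_gap: 0.026
gripper_force: 20.0
```

```bash
python3 -c "
from h import *
to(.6017,-.0737,.015,-13.3)"
```

```text
shift [ 0.0001  0.0009 -0.0008] turn [ 0.01 -0.   -0.05] | t 4.2 pos [ 0.6008 -0.0736  0.0142] yaw -13.35 F [-2.15 -0.01  6.26] gap 0.026 j [ -9.2  30.4 113.1   0.   36.5   4.2]
```

apply_moves(commands="0 0 -0.04 0 0 0;0 0 -0.08 0 0 0;0 0 -0.12 0 0 0;0 0 -0.15 0 0 0;0 0 -0.15 0 0 0")

```text
t: 4.7
ee_pos: [0.6028, -0.0739, 0.1682]
eef_rot: [[0.231, 0.973, 0.006], [0.973, -0.231, -0.001], [0.0, 0.006, -1.0]]
force: [-0.1, -0.4, -0.4]
finger_gap: 0.0256
gripper_force: 20.0
```

apply_moves(commands="0 0 0 0 0 0;0 0 0 0 0 0;0 0 0 0 0 0;0 0 0 0 0 0;0 0 0 0 0 0")

```text
t: 5.2
ee_pos: [0.6003, -0.0735, 0.1632]
eef_rot: [[0.231, 0.973, -0.001], [0.973, -0.231, 0.0], [-0.0, -0.001, -1.0]]
force: [-0.2, 0.3, -0.3]
finger_gap: 0.0258
gripper_force: 20.0
```

```bash
python3 -c "
from h import *
to(.55,.212,.16,70.65)"
```

```text
shift [ 0.2662 -0.1149  0.0033] turn [-5.000e-02 -4.000e-02 -8.401e+01] | t 5.2 pos [ 0.6003 -0.0735  0.1632] yaw -13.36 F [-0.23  0.32 -0.32] gap 0.0258 j [ -9.2  17.1 112.   -0.   51.    4.2]
```

apply_moves(commands="0.053 -0.023 0 0 0 -8.4;0.106 -0.046 0 0 0 -16.8;0.16 -0.069 0 0 0 -25.2;0.213 -0.092 0 0 0 -33.6;0.266 -0.115 0 0 0 -42")

```text
t: 5.7
ee_pos: [0.5564, 0.1745, 0.1638]
eef_rot: [[-0.485, 0.875, -0.0], [0.875, 0.485, -0.0], [-0.0, -0.0, -1.0]]
force: [0.9, -0.9, -0.2]
finger_gap: 0.026
gripper_force: 20.0
```

apply_moves(commands="0 0 0 0 0 -8.4;0 0 0 0 0 -16.8;0 0 0 0 0 -25.2;0 0 0 0 0 -33.6;0 0 0 0 0 -42")

```text
t: 6.2
ee_pos: [0.557, 0.1727, 0.1637]
eef_rot: [[-0.946, 0.326, -0.0], [0.326, 0.946, -0.0], [0.0, -0.0, -1.0]]
force: [0.1, -0.1, 0.5]
finger_gap: 0.026
gripper_force: 20.0
```

apply_moves(commands="0 0 0 0 0 0;0 0 0 0 0 0;0 0 0 0 0 0;0 0 0 0 0 0;0 0 0 0 0 0")

```text
t: 6.7
ee_pos: [0.5571, 0.1726, 0.1639]
eef_rot: [[-0.943, 0.333, 0.0], [0.333, 0.943, -0.0], [-0.0, 0.0, -1.0]]
force: [0.5, -0.5, -0.5]
finger_gap: 0.0257
gripper_force: 20.0
```

```bash
python3 -c "
from h import *
to(.55,.212,.1,70.65)"
```

```text
shift [0.0198 0.0348 0.0639] turn [ 0.    0.   -0.07] | t 6.7 pos [0.5571 0.1726 0.1639] yaw 70.58 F [ 0.48 -0.55 -0.48] gap 0.0257 j [ 14.9  15.2 114.5  -0.   50.4 -55.6]
```

apply_moves(commands="0.02 0.035 0.03 0 0 0;0.02 0.035 0.064 0 0 0;0.02 0.035 0.064 0 0 0;0.02 0.035 0.064 0 0 0;0.02 0.035 0.064 0 0 0")

```text
t: 7.2
ee_pos: [0.5508, 0.2121, 0.1015]
eef_rot: [[-0.943, 0.332, 0.002], [0.332, 0.943, 0.001], [-0.001, 0.001, -1.0]]
force: [0.9, 0.4, -0.5]
finger_gap: 0.0258
gripper_force: 20.0
```

apply_moves(commands="0 0 0 0 0 0;0 0 0 0 0 0;0 0 0 0 0 0;0 0 0 0 0 0")

```text
t: 7.6
ee_pos: [0.55, 0.2122, 0.1003]
eef_rot: [[-0.943, 0.332, 0.0], [0.332, 0.943, 0.0], [-0.0, 0.0, -1.0]]
force: [-0.1, -0.5, -0.4]
finger_gap: 0.0257
gripper_force: 20.0
```

Run:
```python
from h import *
to(.55,.212,.1,70.65)
s=capture("scene");t=capture("top");cv2.imwrite("pics/s2.png",s);cv2.imwrite("pics/t2.png",t)
b=cv2.resize(s[200:275,335:435],(800,600),interpolation=2)
cv2.imwrite("pics/b.png",b)
p=sense()["ee_pos"];print(proj("scene",p),proj("top",p))
```

```text
shift [-0.0001 -0.0002  0.0003] turn [ 0.02  0.02 -0.02] | t 7.6 pos [0.55   0.2122 0.1003] yaw 70.63 F [-0.08 -0.5  -0.38] gap 0.0257 j [ 18.8  21.1 114.8  -0.   44.  -51.8]
[384.04341407 222.03270881] [133.78701436 197.07665212]
```

View pics/b.png

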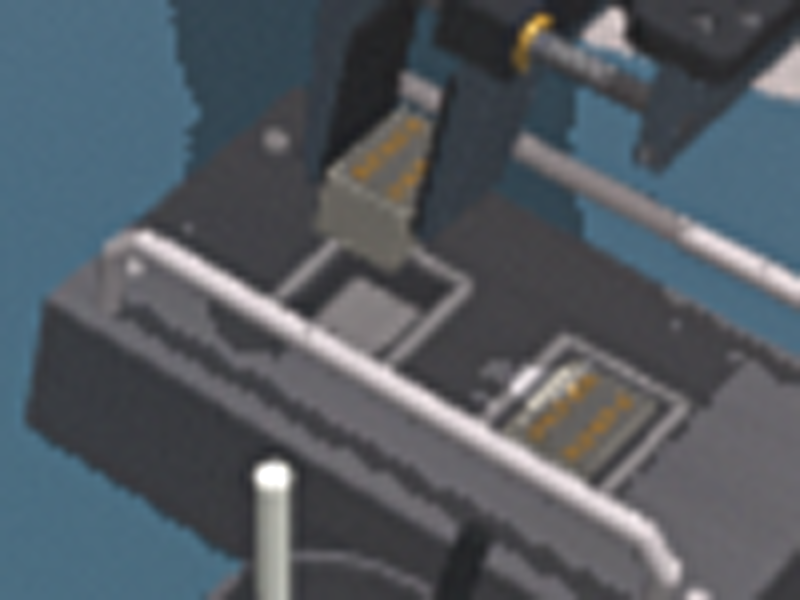

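Run:
```python
from h import *
np.set_printoptions(precision=4,suppress=True)
f=lambda X,Y:(335+X/8-.5,200+Y/8-.5)
xb=np.array([.9435,-.3313,0])
z=.1003+.022-.0142
a,b=onz("scene",f(328,173),z),onz("scene",f(412,213),z);print(a,b,np.linalg.norm(a-b),np.degrees(np.arctan2(*(b-a)[1::-1])));print("c top",(a+b)/2-.02*xb)
a,b=onz("scene",f(320,225),z-.022),onz("scene",f(402,270),z-.022);print(a,b,np.linalg.norm(a-b));print("c bot",(a+b)/2-.02*xb)
# bay frame inner visible corners at z=.055 : far-left, far-right, right-near
for q in((340,240),(470,285),(565,335),(690,405)):print(onz("scene",f(*q),.055))
```

```text
[0.5643 0.1951 0.1081] [0.5705 0.2197 0.1081] 0.02538965978461759 75.89615954286546
c top [0.5486 0.214  0.1081]
[0.5614 0.1958 0.0861] [0.5697 0.2208 0.0861] 0.0262348552988776
c bot [0.5467 0.2149 0.0861]
[0.5305 0.1995 0.055 ]
[0.533  0.2379 0.055 ]
[0.5418 0.2665 0.055 ]
[0.5546 0.3032 0.055 ]
```

apply_moves(commands="-0.001 -0.0005 0.015 0 0 0;-0.001 -0.0005 0.026 0 0 0;-0.001 -0.0005 0.026 0 0 0;-0.001 -0.0005 0.029 0 0 0;-0.001 -0.0005 0.032 0 0 0")

```text
t: 8.2
ee_pos: [0.5507, 0.2115, 0.0678]
eef_rot: [[-0.943, 0.331, 0.0], [0.331, 0.943, 0.0], [-0.0, 0.0, -1.0]]
force: [0.0, 0.5, 0.2]
finger_gap: 0.0257
gripper_force: 20.0
```

apply_moves(commands="0 0 0 0 0 0;0 0 0 0 0 0;0 0 0.001 0 0 0;0 0 0.002 0 0 0;0 0 0.002 0 0 0")

```text
t: 8.7
ee_pos: [0.5506, 0.2115, 0.0659]
eef_rot: [[-0.943, 0.331, 0.0], [0.331, 0.943, 0.0], [-0.0, 0.0, -1.0]]
force: [0.0, 0.2, 0.3]
finger_gap: 0.0258
gripper_force: 20.0
```

apply_moves(commands="0 0 0.001 0 0 0;0 0 0.002 0 0 0;0 0 0.003 0 0 0;0 0 0.004 0 0 0;0 0 0.004 0 0 0")

```text
t: 9.2
ee_pos: [0.5505, 0.2114, 0.0618]
eef_rot: [[-0.943, 0.331, -0.0], [0.331, 0.943, -0.0], [0.0, -0.0, -1.0]]
force: [0.7, -0.7, 0.2]
finger_gap: 0.026
gripper_force: 20.0
```

apply_moves(commands="0 0 0.001 0 0 0;0 0 0.002 0 0 0;0 0 0.003 0 0 0;0 0 0.004 0 0 0;0 0 0.004 0 0 0")

```text
t: 9.7
ee_pos: [0.5505, 0.2114, 0.0578]
eef_rot: [[-0.943, 0.331, -0.0], [0.331, 0.943, -0.0], [0.0, -0.0, -1.0]]
force: [-0.2, -0.1, -0.4]
finger_gap: 0.0257
gripper_force: 20.0
```

apply_moves(commands="0 0 0.001 0 0 0;0 0 0.001 0 0 0;0 0 0.001 0 0 0")

```text
t: 10.0
ee_pos: [0.5506, 0.2115, 0.0569]
eef_rot: [[-0.943, 0.331, -0.0], [0.331, 0.943, -0.0], [0.0, -0.0, -1.0]]
force: [0.2, -0.8, 0.1]
finger_gap: 0.0258
gripper_force: 20.0
```

apply_moves(commands="0 0 0 0 0 0;0 0 0 0 0 0;0 0 0 0 0 0;0 0 0 0 0 0", hand=0.045)

```text
t: 10.4
ee_pos: [0.5506, 0.2115, 0.057]
eef_rot: [[-0.943, 0.331, 0.0], [0.331, 0.943, 0.0], [-0.0, 0.0, -1.0]]
force: [0.4, 0.9, -0.2]
finger_gap: 0.045
gripper_force: 0.0
```

apply_moves(commands="0 0 -0.02 0 0 0;0 0 -0.03 0 0 0;0 0 -0.03 0 0 0")

```text
t: 10.7
ee_pos: [0.5516, 0.2118, 0.0883]
eef_rot: [[-0.943, 0.331, 0.002], [0.331, 0.943, 0.001], [-0.002, 0.002, -1.0]]
force: [-0.1, -0.6, -0.9]
finger_gap: 0.0451
gripper_force: 0.0
```

apply_moves(commands="0 0 0 0 0 0;0 0 0 0 0 0;0 0 0 0 0 0;0 0 0 0 0 0;0 0 0 0 0 0", hand=0)

```text
t: 11.2
ee_pos: [0.5505, 0.2115, 0.0867]
eef_rot: [[-0.943, 0.331, -0.0], [0.331, 0.943, -0.0], [0.0, -0.0, -1.0]]
force: [-0.4, 0.2, 0.1]
finger_gap: 0.0079
gripper_force: 0.0
```

Run:
```python
from h import *
to(.5505,.2114,.068,70.65)
s=capture("scene");b=cv2.resize(s[200:275,335:435],(800,600),interpolation=2)
cv2.imwrite("pics/c.png",b)
```

```text
shift [-0.0001 -0.0001  0.0187] turn [-0.01 -0.02 -0.  ] | t 11.2 pos [0.5505 0.2115 0.0867] yaw 70.65 F [-0.43  0.24  0.06] gap 0.0079 j [ 18.8  22.4 114.9   0.   42.7 -51.9]
```

View pics/c.png

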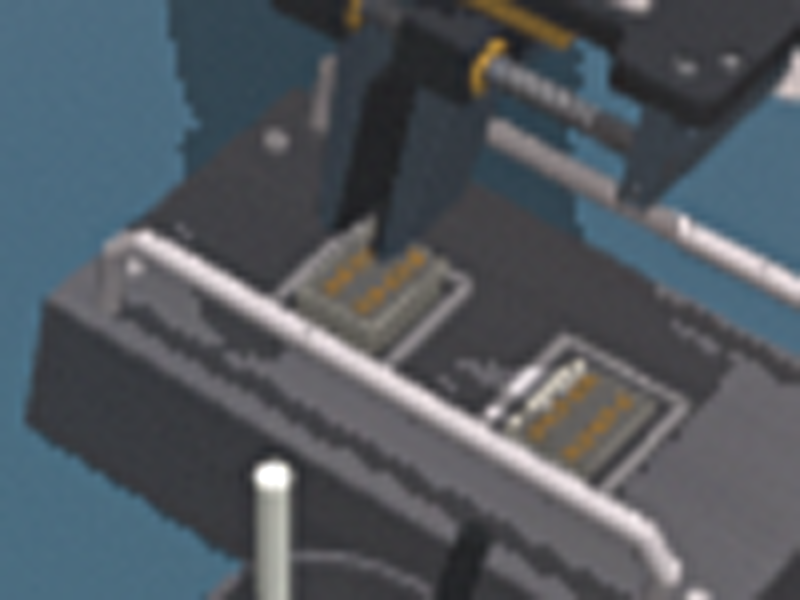

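apply_moves(commands="0 0 0.01 0 0 0;0 0 0.02 0 0 0;0 0 0.022 0 0 0;0 0 0.024 0 0 0;0 0 0.026 0 0 0")

```text
t: 11.75
ee_pos: [0.5501, 0.2113, 0.0605]
eef_rot: [[-0.943, 0.331, -0.001], [0.331, 0.943, -0.001], [0.001, -0.001, -1.0]]
force: [-3.8, -2.1, 7.1]
finger_gap: 0.0001
gripper_force: 3.9
```

apply_moves(commands="0 0 0.001 0 0 0;0 0 0.002 0 0 0;0 0 0.003 0 0 0;0 0 0.004 0 0 0;0 0 0.004 0 0 0")

```text
t: 12.25
ee_pos: [0.5501, 0.2113, 0.0565]
eef_rot: [[-0.943, 0.331, -0.001], [0.331, 0.943, -0.0], [0.001, -0.001, -1.0]]
force: [-1.8, -1.4, 1.8]
finger_gap: 0.0003
gripper_force: 1.3
```

apply_moves(commands="0 0 0.0005 0 0 0;0 0 0.001 0 0 0;0 0 0.0015 0 0 0;0 0 0.0015 0 0 0")

```text
t: 12.65
ee_pos: [0.5502, 0.2113, 0.0553]
eef_rot: [[-0.943, 0.331, -0.001], [0.331, 0.943, -0.0], [0.001, -0.001, -1.0]]
force: [-4.2, -1.3, 7.9]
finger_gap: 0.0002
gripper_force: 4.1
```

apply_moves(commands="0 0 0.0005 0 0 0;0 0 0.001 0 0 0;0 0 0.001 0 0 0;0 0 0.001 0 0 0")

```text
t: 13.05
ee_pos: [0.5502, 0.2114, 0.0552]
eef_rot: [[-0.944, 0.331, -0.001], [0.331, 0.944, -0.0], [0.001, -0.001, -1.0]]
force: [-9.6, -3.2, 25.3]
finger_gap: 0.0007
gripper_force: 12.8
```

apply_moves(commands="0 0 0.0005 0 0 0;0 0 0.001 0 0 0;0 0 0.001 0 0 0;0 0 0.001 0 0 0")

```text
t: 13.45
ee_pos: [0.5503, 0.2114, 0.0551]
eef_rot: [[-0.944, 0.331, -0.002], [0.331, 0.944, -0.001], [0.001, -0.001, -1.0]]
force: [-17.0, -5.8, 43.2]
finger_gap: 0.0006
gripper_force: 21.8
```

apply_moves(commands="0 0 -0.04 0 0 0;0 0 -0.08 0 0 0;0 0 -0.12 0 0 0;0 0 -0.16 0 0 0;0 0 -0.16 0 0 0", hand=0.06)

```text
t: 13.95
ee_pos: [0.5531, 0.2124, 0.2185]
eef_rot: [[-0.943, 0.331, 0.007], [0.331, 0.943, 0.002], [-0.006, 0.005, -1.0]]
force: [1.0, -0.1, -0.4]
finger_gap: 0.0378
gripper_force: 0.0
```

```bash
python3 -c "
from h import *
to(.5745,-.3167,.21,101.5)"
```

```text
shift [-0.1955 -0.4921  0.0074] turn [  0.17   0.4  -30.85] | t 13.95 pos [0.5531 0.2124 0.2185] yaw 70.65 F [ 1.05 -0.07 -0.4 ] gap 0.0378 j [ 18.7  11.6 112.2   0.   55.8 -51.9]
```

apply_moves(commands="-0.018 -0.044 0 0 0 0;-0.036 -0.088 0 0 0 0;-0.054 -0.132 0 0 0 0;-0.072 -0.176 0 0 0 0;-0.09 -0.22 0 0 0 0")

```text
t: 14.45
ee_pos: [0.5621, -0.0277, 0.2126]
eef_rot: [[-0.944, 0.331, -0.001], [0.331, 0.944, 0.0], [0.001, -0.0, -1.0]]
force: [0.9, -0.3, 0.4]
finger_gap: 0.0601
gripper_force: 0.0
```

apply_moves(commands="-0.018 -0.044 0 0 0 0;-0.036 -0.088 0 0 0 0;-0.054 -0.132 0 0 0 0;-0.072 -0.176 0 0 0 0;-0.09 -0.22 0 0 0 0")

```text
t: 14.95
ee_pos: [0.5741, -0.2652, 0.2124]
eef_rot: [[-0.943, 0.332, -0.001], [0.332, 0.943, 0.0], [0.001, 0.0, -1.0]]
force: [0.6, 0.8, 0.2]
finger_gap: 0.06
gripper_force: 0.0
```

apply_moves(commands="-0.015 -0.05 0 0 0 -7;-0.015 -0.05 0 0 0 -14;-0.015 -0.05 0 0 0 -21;-0.015 -0.05 0 0 0 -28;-0.015 -0.05 0 0 0 -31")

```text
t: 15.45
ee_pos: [0.5718, -0.3155, 0.2121]
eef_rot: [[-0.979, -0.206, -0.001], [-0.206, 0.979, 0.001], [0.001, 0.001, -1.0]]
force: [-0.4, -1.0, -0.0]
finger_gap: 0.0601
gripper_force: 0.0
```

apply_moves(commands="0 0 0 0 0 0;0 0 0 0 0 0;0 0 0 0 0 0;0 0 0 0 0 0")

```text
t: 15.85
ee_pos: [0.5722, -0.3154, 0.2133]
eef_rot: [[-0.98, -0.201, -0.0], [-0.201, 0.98, 0.0], [0.0, 0.0, -1.0]]
force: [-0.2, -0.0, -1.2]
finger_gap: 0.0597
gripper_force: 0.0
```

Run:
```python
from h import *
to(.5745,-.3167,.056,101.5)
s=capture("scene");cv2.imwrite("pics/s3.png",s)
b=cv2.resize(s[110:210,130:260],(780,600),interpolation=2)
c=cv2.resize(s[200:275,335:435],(400,300),interpolation=2);b[300:,380:]=c
cv2.imwrite("pics/d.png",b)
```

```text
shift [-0.002  -0.0017  0.1573] turn [ 0.  -0.   0.1] | t 15.85 pos [ 0.5722 -0.3154  0.2133] yaw 101.6 F [-0.25 -0.03 -1.23] gap 0.0597 j [ -30.9   17.7  105.    -0.    57.3 -132.5]
```

View pics/d.png

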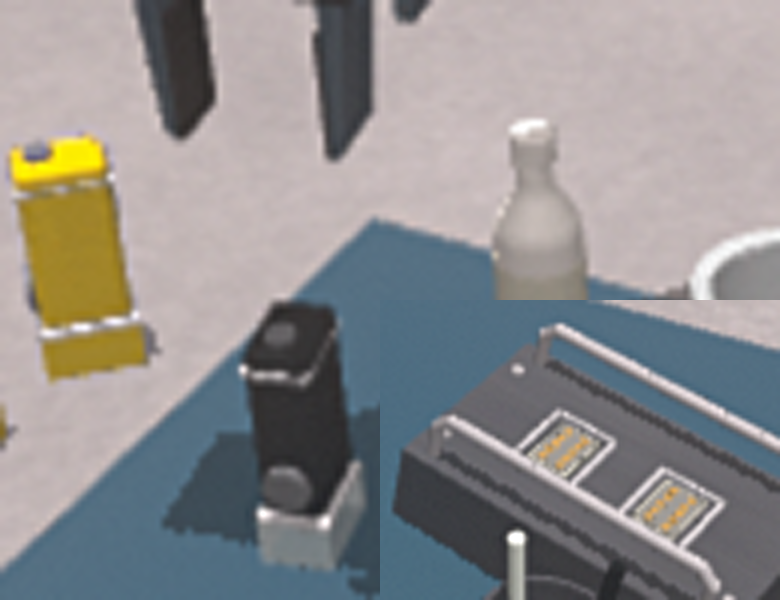

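apply_moves(commands="-0.002 -0.002 0.03 0 0 0;-0.002 -0.002 0.06 0 0 0;-0.002 -0.002 0.09 0 0 0;-0.002 -0.002 0.09 0 0 0;-0.002 -0.002 0.09 0 0 0")

```text
t: 16.4
ee_pos: [0.5746, -0.317, 0.1239]
eef_rot: [[-0.979, -0.202, -0.0], [-0.202, 0.979, 0.0], [0.0, 0.0, -1.0]]
force: [0.8, 0.4, -0.3]
finger_gap: 0.0599
gripper_force: 0.0
```

apply_moves(commands="0 0 0.02 0 0 0;0 0 0.045 0 0 0;0 0 0.067 0 0 0;0 0 0.067 0 0 0;0 0 0.067 0 0 0")

```text
t: 16.9
ee_pos: [0.5754, -0.3175, 0.0582]
eef_rot: [[-0.979, -0.202, 0.001], [-0.202, 0.979, -0.001], [-0.001, -0.001, -1.0]]
force: [-0.6, 0.5, 0.3]
finger_gap: 0.0603
gripper_force: 0.0
```

apply_moves(commands="0 0 0 0 0 0;0 0 0 0 0 0;0 0 0 0 0 0;0 0 0 0 0 0;0 0 0 0 0 0", hand=0.015, grip_force=25)

```text
t: 17.4
ee_pos: [0.5747, -0.3171, 0.0569]
eef_rot: [[-0.979, -0.202, 0.0], [-0.202, 0.979, -0.0], [-0.0, -0.0, -1.0]]
force: [-1.1, 0.5, 6.2]
finger_gap: 0.0302
gripper_force: 25.0
```

apply_moves(commands="0 0 0 0 0 0;0 0 0 0 0 0;0 0 0 0 0 0;0 0 0 0 0 0")

```text
t: 17.8
ee_pos: [0.5747, -0.3171, 0.0569]
eef_rot: [[-0.979, -0.202, 0.0], [-0.202, 0.979, -0.0], [-0.0, -0.0, -1.0]]
force: [-2.3, 1.1, 6.3]
finger_gap: 0.03
gripper_force: 25.0
```

Run:
```python
from h import *
to(.5745,-.3167,.056,101.5)
```

```text
shift [0.0002 0.0004 0.0009] turn [-0.01  0.01  0.15] | t 17.8 pos [ 0.5747 -0.3171  0.0569] yaw 101.65 F [-2.34  1.09  6.32] gap 0.03 j [ -30.9   29.9  107.1    0.    43.  -132.6]
```

apply_moves(commands="0 0 -0.03 0 0 0;0 0 -0.06 0 0 0;0 0 -0.1 0 0 0;0 0 -0.14 0 0 0;0 0 -0.17 0 0 0")

```text
t: 18.3
ee_pos: [0.5748, -0.3172, 0.2289]
eef_rot: [[-0.979, -0.202, 0.001], [-0.202, 0.979, -0.001], [-0.001, -0.001, -1.0]]
force: [0.6, 0.2, -1.4]
finger_gap: 0.0298
gripper_force: 25.0
```

apply_moves(commands="0 0 0 0 0 0;0 0 0 0 0 0;0 0 0 0 0 0;0 0 0 0 0 0")

```text
t: 18.7
ee_pos: [0.5739, -0.3166, 0.2248]
eef_rot: [[-0.979, -0.202, -0.002], [-0.202, 0.979, 0.001], [0.002, 0.002, -1.0]]
force: [-0.1, 0.6, -1.4]
finger_gap: 0.0303
gripper_force: 25.0
```

apply_moves(commands="0 0 0 0 0 6;0 0 0 0 0 12;0 0 0 0 0 19;0 0 0 0 0 25;0 0 0 0 0 31")

```text
t: 19.2
ee_pos: [0.5741, -0.3168, 0.2252]
eef_rot: [[-0.942, 0.336, -0.002], [0.336, 0.942, 0.001], [0.002, 0.0, -1.0]]
force: [0.4, 0.3, -1.0]
finger_gap: 0.0299
gripper_force: 25.0
```

apply_moves(commands="0 0 0 0 0 0;0 0 0 0 0 0;0 0 0 0 0 0;0 0 0 0 0 0")

```text
t: 19.6
ee_pos: [0.5745, -0.317, 0.2263]
eef_rot: [[-0.944, 0.33, -0.0], [0.33, 0.944, 0.0], [0.0, 0.0, -1.0]]
force: [-0.3, -0.0, -1.7]
finger_gap: 0.03
gripper_force: 25.0
```

Run:
```python
from h import *
to(.5505,.2115,.227,70.65)
s=capture("scene")
u=proj("scene",sense()["ee_pos"]-[0,0,.03]);x,y=u.astype(int);print(u)
cv2.imwrite("pics/e.png",cv2.resize(s[max(0,y-45):y+45,x-60:x+60],(800,600),interpolation=2))
```

```text
shift [ 0.1971  0.491  -0.0007] turn [ 0.   -0.01  0.08] | t 19.6 pos [ 0.5745 -0.317   0.2263] yaw 70.73 F [-0.35 -0.04 -1.73] gap 0.03 j [ -30.9   17.1  104.3   -0.    58.7 -101.7]
[173.99977776 136.85060041]
```

View pics/e.png

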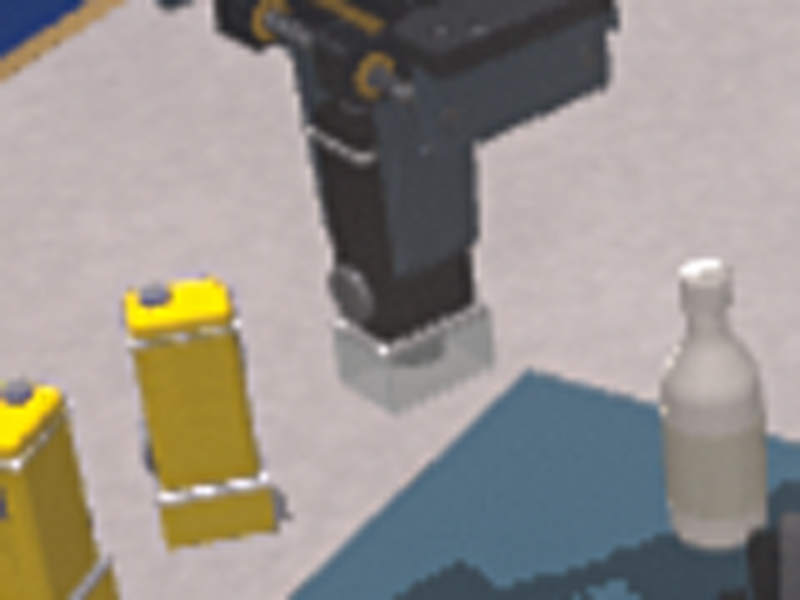

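Run:
```python
from h import *
f=lambda X,Y:(113+X*.15-.5,91+Y*.15-.5)
z=.1694
P3=[onz("scene",f(*q),z) for q in((338,380),(398,413),(494,360))];
for p in P3:print(p)
print(np.linalg.norm(P3[0]-P3[1]),np.linalg.norm(P3[2]-P3[1]),np.degrees(np.arctan2(*(P3[1]-P3[2])[1::-1])))
print("centre",(P3[0]+P3[2])/2)
```

```text
[ 0.59293565 -0.34031024  0.1694    ]
[ 0.60189794 -0.30780307  0.1694    ]
[ 0.55629178 -0.29486993  0.1694    ]
0.0337200079651186 0.047404517313234015 -15.832436350301641
centre [ 0.57461371 -0.31759009  0.1694    ]
```

apply_moves(commands="0.016 0.04 0 0 0 0;0.033 0.082 0 0 0 0;0.049 0.123 0 0 0 0;0.066 0.164 0 0 0 0;0.08 0.2 0 0 0 0")

```text
t: 20.15
ee_pos: [0.5649, -0.0999, 0.2266]
eef_rot: [[-0.944, 0.331, 0.0], [0.331, 0.944, 0.0], [-0.0, 0.0, -1.0]]
force: [0.4, 0.6, -1.7]
finger_gap: 0.0296
gripper_force: 25.0
```

apply_moves(commands="0.016 0.04 0 0 0 0;0.033 0.082 0 0 0 0;0.049 0.123 0 0 0 0;0.066 0.164 0 0 0 0;0.08 0.2 0 0 0 0")

```text
t: 20.65
ee_pos: [0.5557, 0.1155, 0.2267]
eef_rot: [[-0.944, 0.33, 0.0], [0.33, 0.944, 0.0], [-0.0, 0.0, -1.0]]
force: [-0.1, -0.4, -1.3]
finger_gap: 0.0298
gripper_force: 25.0
```

apply_moves(commands="0.012 0.03 0 0 0 0;0.024 0.06 0 0 0 0;0.037 0.09 0 0 0 0;0.037 0.09 0 0 0 0;0.037 0.09 0 0 0 0")

```text
t: 21.15
ee_pos: [0.5509, 0.211, 0.2264]
eef_rot: [[-0.944, 0.33, -0.0], [0.33, 0.944, -0.0], [-0.0, -0.0, -1.0]]
force: [-0.4, -1.2, -1.6]
finger_gap: 0.0303
gripper_force: 25.0
```

apply_moves(commands="0 0 0 0 0 0;0 0 0 0 0 0;0 0 0 0 0 0;0 0 0 0 0 0")

```text
t: 21.55
ee_pos: [0.5512, 0.2101, 0.2265]
eef_rot: [[-0.943, 0.332, 0.0], [0.332, 0.943, 0.0], [-0.0, 0.0, -1.0]]
force: [-0.8, 0.5, -1.2]
finger_gap: 0.0298
gripper_force: 25.0
```

Run:
```python
from h import *
to(.5502,.2115,.16,70.65)
```

```text
shift [0.0014 0.001  0.0665] turn [ 0.    0.   -0.04] | t 21.55 pos [0.5512 0.2101 0.2265] yaw 70.61 F [-0.76  0.48 -1.23] gap 0.0298 j [ 18.6  11.  112.    0.   57.  -52. ]
```

apply_moves(commands="0.0014 0.001 0.02 0 0 0;0.0014 0.001 0.04 0 0 0;0.0014 0.001 0.06 0 0 0;0.0014 0.001 0.07 0 0 0;0.0014 0.001 0.075 0 0 0")

```text
t: 22.05
ee_pos: [0.5498, 0.2117, 0.1507]
eef_rot: [[-0.943, 0.332, -0.001], [0.332, 0.943, -0.0], [0.001, -0.001, -1.0]]
force: [-0.4, -0.2, -1.6]
finger_gap: 0.0298
gripper_force: 25.0
```

apply_moves(commands="0 0 0.007 0 0 0;0 0 0.014 0 0 0;0 0 0.02 0 0 0;0 0 0.025 0 0 0;0 0 0.029 0 0 0")

```text
t: 22.55
ee_pos: [0.5501, 0.212, 0.1221]
eef_rot: [[-0.943, 0.331, -0.0], [0.331, 0.943, 0.0], [0.0, 0.0, -1.0]]
force: [0.4, -1.1, -0.6]
finger_gap: 0.0301
gripper_force: 25.0
```

apply_moves(commands="0 0 0 0 0 0;0 0 0 0 0 0;0 0 0 0 0 0;0 0 0 0 0 0;0 0 0 0 0 0")

```text
t: 23.05
ee_pos: [0.5502, 0.212, 0.1226]
eef_rot: [[-0.943, 0.331, 0.0], [0.331, 0.943, 0.0], [-0.0, 0.0, -1.0]]
force: [-0.4, 1.3, -1.1]
finger_gap: 0.0297
gripper_force: 25.0
```

Run:
```python
from h import *
to(.5502,.2115,.1226,70.65)
s=capture("scene")
cv2.imwrite("pics/f.png",cv2.resize(s[180:255,335:435],(800,600),interpolation=2))
```

```text
shift [-0.0002 -0.0005 -0.    ] turn [ 0.01  0.01 -0.01] | t 23.05 pos [0.5502 0.212  0.1226] yaw 70.64 F [-0.39  1.26 -1.13] gap 0.0297 j [ 18.8  19.2 114.5  -0.   46.3 -51.8]
```

View pics/f.png

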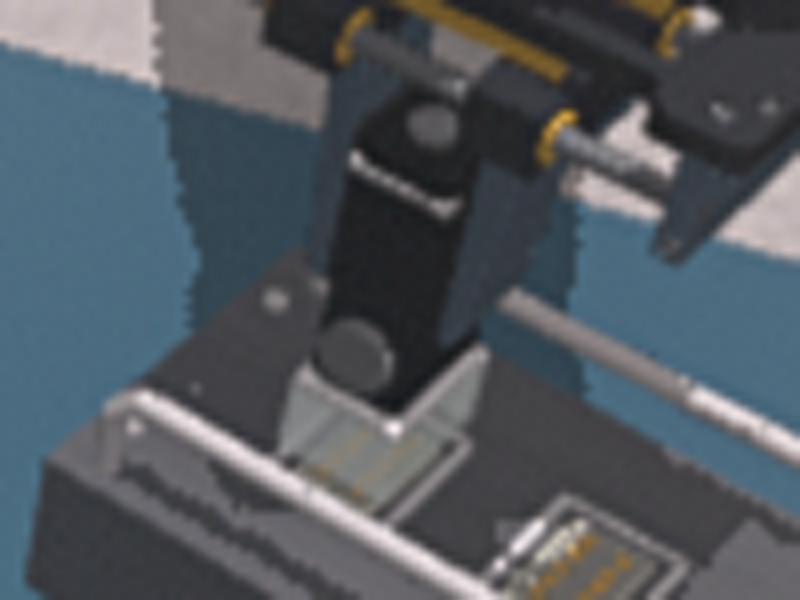

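The microscope hangs upright, aligned over the fitted insert at about (370,470) in this crop. It is between the bars and touching nothing, so I'll settle and hand in.

apply_moves(commands="0 0 0 0 0 0;0 0 0 0 0 0;0 0 0 0 0 0;0 0 0 0 0 0;0 0 0 0 0 0")

```text
t: 23.6
ee_pos: [0.5501, 0.212, 0.1224]
eef_rot: [[-0.943, 0.331, 0.0], [0.331, 0.943, -0.0], [-0.0, -0.0, -1.0]]
force: [-0.3, 0.9, -2.4]
finger_gap: 0.0298
gripper_force: 25.0
```

```bash
python3 -c "
from bench import *
print(sign_off())"
```

```text
the job is handed in; nothing more can be done
None
```

I handed the job in at 23.6 s, with no verdict returned: by my measurements the larger insert is pressed flush in the bay, and the microscope is held upright and still about 1 cm above it, touching neither insert nor box.

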